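Change over the unit under test and start the next test

ROBOT

A 7-joint arm with a two-finger parallel gripper is mounted at the origin on the work surface. World frame = base frame: x ahead of the robot, y to its left, z up, the work surface at z = 0. Lengths are in m, angles in rad, forces in N, time in s.
With the tool pointing down it reaches from about 0.35 to 0.775 m from the base axis. Payload 3.1 kg.
Tool frame: the origin (TCP) lies at the very end of the fingers, on their centre line; the grasp point (between the pads) lies 19 mm behind it; x points along the fingers, y is the direction in which the jaws open and shut, and the axes are right-handed (so a half turn about x gives the same grasp; the last joint's range is limited). The gripper opens to 85 mm and grips with 20 to 120 N. Pads are 22 mm wide; open, the fingers measure 114 mm over their backs; the gripper's body (76 mm by 85 mm) begins 54 mm behind the grasp point. The pads swing forward as they close: fully open they stand 13 mm farther back than shut.
Start: joints at [-1.374, 0.311, 0.014, 1.512, -0.004, 1.319, -0.027], TCP at [0.13, 0.534, 0.231] pointing down, gripper open.
Joint ranges: [-2.7, 2.7], [-0.3, 1.91], [-1.27, 1.3], [0.12, 2.57], [-1.44, 4.58], [0.2, 2.03], [-3.05, 3.05]. Speed limits (rad/s): [2.79, 2.79, 3.14, 3.14, 3.14, 3.14, 3.14].

INTERFACE

Orientations are given as a unit quaternion [w, x, y, z].
In Python, from workcell import env gives the robot as it stands.
- The arm moves only by the tool drive_tool, never from a script. Its argument "commands" is a list of rows, each a list of 3 entries, a list of its own where there are three numbers: the shift along the tool's x, y, z in mm, then the turn, a rotation vector about the tool's x, y, z in rad, then the gripper's target within -1 to 1 (fully open at 1, half-way at 0, shut at -1). In form: [[[x, y, z], [ax, ay, az], gripper], ...]. A call has 1 to 8 rows; each row is the pose to reach, as a shift and turn from the pose measured when the call began, along the tool's axes at that moment; what a row does not reach only later rows make up. A row lasts 1/8 s, in which the tool goes at most 62.5 mm and 10.7 degrees, less where a joint would pass 70% of its speed; a pose out of reach is approached as far as the arm can. A call with a gripper value outside its range is refused whole. The fingers move at their own pace and stop on an object; "force" is the grip in N (left out, the last holds). Time passes only in rows, so rows that repeat a pose let the fingers close. It gives the time, the measured TCP pose, the force and the opening at its end, in the units of the state.
- env.sense(): the state, without advancing time (a new reading comes with each control period).
- env.snapshot(name): name is "scene" or "top" or "wrist"; returns the picture (400x640x3 uint8, blue, green, red); there is no depth.
- env.calibration(name): a dict with "mtx" (3x3 intrinsics, pixels), "distortion" ([k1, k2, p1, p2, k3] as OpenCV has them; the pictures are not rectified), "view" (4x4, takes a point from world to camera coordinates). Camera axes: x right, y down, z forward; pixel columns grow to the right and rows downward; lengths in m; the calibration is good to about 2 mm. A picture is of the moment at which its call begins: read the wrist's pose just before it. calibration takes no time and is no camera call; for the wrist camera it gives the pose at the moment of the call.
- env.hand_in(): hands the job in, once; it reports no verdict.
The state is a dict: "t": time; "joint_positions": joint angles; "joint_velocities": joint speeds; "joint_efforts": joint torques, N m; "tool_pos": TCP position; "orientation": TCP orientation; "force": force on the tool from outside, world axes, zero at the start; "moment": the same for the moment, N m; "width": opening from 0.0 (shut) to 1.0 (fully open).
Only numpy, scipy, OpenCV 4.12 (cv2) and the standard library are available. Lean on these libraries where they do the work, as an engineer would, in place of code of your own. Each camera call takes 0.05 s, during which the arm holds its last target. There are 200 camera calls.

TASK

The unit standing on the square test pad has been tested and the one on the round waiting pad is next: make the two change places, each set down upright in the middle of the other's pad without dropping or tipping it; the white foam block may hold one in the meantime. Then reach in under the tube guard of the console and press the long black bar switch near its centre, fully home and with both ends going down evenly, hold it there for about half a second and let it spring back. Leave the solder spool, the screw jar and the screwdriver where they are.

Things in the scene. Friction and masses are not known exactly. Their poses are not given: they have to be found in the camera images.
- capacitor: Can capacitor: upright black cylinder, diameter 50, height 70, with an aluminium band and two small steel terminals (8 high, to 78) on top; about 0.25 kg. Origin at the centre of its underside, z up. Stands on one of the two pads at the start (either one).
- heatsink: Heat-sink power module: block 70 long (its x) by 44 wide (its y) by 60 high, black below with upright aluminium fins above; about 0.3 kg. Grip it across the 44 mm width. Origin at the centre of its underside, z up. Stands on the other pad at the start.
- test_pad: Test pad: fixed square aluminium plate 110 x 110, 10 thick, with a small brass contact stud (diameter 8, 6 high) at each corner, 47 from the centre lines. Origin at the centre of its underside, on the bench; units stand on its top, 10 above the origin.
- wait_pad: Waiting pad: fixed round black rubber disc, diameter 110, 10 thick. Origin at the centre of its underside, on the bench; units stand on its top, 10 above the origin.
- foam: White foam block, fixed, 120 x 120 x 25 high, empty: a parking place for one unit. Origin at the centre of its underside, on the bench. The test pad, waiting pad and foam block may be in any order.
- bar_mid (a point): Middle of the upper surface of the bar switch: black bar 260 long, 44 wide, 12 thick, on the console's sloping front. Axes here: y along the bar, x up the slope, z out of its surface, leaning 40 degrees from vertical towards the side it is pressed from. Hinged along its upper long edge, 24 from here in +x. Press here.
- guard (a point): Guard over the bar: axis of its front tube, at mid-length, 14 in front of and 60 above bar_mid. Steel tubes of diameter 10: this one and a second, 20 behind it, 170 long, parallel to the bar; end tubes run back to the console. They stop a vertical tool; a closed gripper leaning back about 40 to 45 degrees (fingers pointing down and towards the console) goes in below the front tube.
- bar (a joint): Angle of the bar about its hinge, 0 released to 0.25 rad fully pressed (6 mm of travel at bar_mid); sprung, about 2 N to start and 5 N at bar_mid to bottom, where it meets a hard stop. It springs back when let go.
- bar_twist (a joint): Twist of the bar along its length, 0 when both ends are level with each other; it gives by about 0.014 rad for each 0.1 N m, so by pressing off centre one end leads (0.025 rad is 6.5 mm between the ends).
- console: The test console, grey steel case 280 wide (its y), fixed; sloping front (towards its -x) and a flat-topped rear part 106 high, from 61 to 136 behind its origin (+x); highest point is the guard, 143 above the bench. Origin on the bench straight below bar_mid.
- spool: Solder spool, upright, diameter 54, height 44, loose; bystander. Origin at the centre of its underside.
- screw_jar: Small glass jar with white cap, diameter 44, height 60, loose; bystander. Origin at the centre of its underside.
- screwdriver: Screwdriver with black handle, 180 long, lying on the bench; bystander.
Mind the look-alikes: they are no part of the job. Leave any blue look-alike of the heatsink alone. Several things have the shape of the test_pad; the one meant has the colours described above.

How it is judged:
On the way, in this order (a step that is already met when the one before it is completed fails the run):
1. one unit has been taken off its pad (((distance of capacitor from where it was at the start of the episode above 0.1 m and horizontal distance between capacitor and test_pad above 0.07 m and horizontal distance between capacitor and wait_pad above 0.07 m) or (distance of heatsink from where it was at the start of the episode above 0.1 m and horizontal distance between heatsink and test_pad above 0.07 m and horizontal distance between heatsink and wait_pad above 0.07 m))), for 0.1 s.
2. one unit stands upright in the middle of the pad that was the other's (((distance of capacitor from where it was at the start of the episode above 0.1 m and ((horizontal distance between capacitor and test_pad below 0.02 m and z of capacitor in the frame of test_pad between 0.006 and 0.015 m and angle between capacitor's own z axis and vertical below 0.12 rad) or (horizontal distance between capacitor and wait_pad below 0.02 m and z of capacitor in the frame of wait_pad between 0.006 and 0.015 m and angle between capacitor's own z axis and vertical below 0.12 rad)) and contact force between the fingers and capacitor below 0.2 N) or (distance of heatsink from where it was at the start of the episode above 0.1 m and ((horizontal distance between heatsink and test_pad below 0.02 m and z of heatsink in the frame of test_pad between 0.006 and 0.015 m and angle between heatsink's own z axis and vertical below 0.12 rad) or (horizontal distance between heatsink and wait_pad below 0.02 m and z of heatsink in the frame of wait_pad between 0.006 and 0.015 m and angle between heatsink's own z axis and vertical below 0.12 rad)) and contact force between the fingers and heatsink below 0.2 N))), for 0.2 s.
3. both units have changed places and are let go (distance of each of capacitor, heatsink from where it was at the start of the episode above 0.1 m and (((horizontal distance between capacitor and test_pad below 0.02 m and z of capacitor in the frame of test_pad between 0.006 and 0.015 m and angle between capacitor's own z axis and vertical below 0.12 rad) and (horizontal distance between heatsink and wait_pad below 0.02 m and z of heatsink in the frame of wait_pad between 0.006 and 0.015 m and angle between heatsink's own z axis and vertical below 0.12 rad)) or ((horizontal distance between capacitor and wait_pad below 0.02 m and z of capacitor in the frame of wait_pad between 0.006 and 0.015 m and angle between capacitor's own z axis and vertical below 0.12 rad) and (horizontal distance between heatsink and test_pad below 0.02 m and z of heatsink in the frame of test_pad between 0.006 and 0.015 m and angle between heatsink's own z axis and vertical below 0.12 rad))) and contact force between the fingers and capacitor below 0.2 N and contact force between the fingers and heatsink below 0.2 N and linear speed of each of capacitor, heatsink below 0.03 m/s), for 0.2 s.
4. the bar is pressed home (over 0.2 rad) with its ends within about 6 mm of each other (value of joint bar above 0.2 rad and value of joint bar_twist between -0.025 and 0.025 rad), for 0.3 s.
At the end, for the whole second after the job is handed in: Each unit stands upright (within 7 degrees), at rest and let go, on the other's pad, its centre within 20 mm of the pad's centre; the bar has sprung back (below 0.04 rad) (all of step 3 and value of joint bar below 0.04 rad); the robot touches nothing.
It fails at once if one end of the bar is pushed more than about 13 mm further than the other (value of joint bar_twist above 0.05 rad or value of joint bar_twist below -0.05 rad).
It fails at once if a unit is tipped (over 40 degrees) (angle between any of capacitor, heatsink's own z axis and vertical above 0.7 rad).
It fails at once if a unit is dropped (let go from more than about 12 mm up) ((contact force between the fingers and capacitor below 0.2 N and linear speed of capacitor above 0.5 m/s) or (contact force between the fingers and heatsink below 0.2 N and linear speed of heatsink above 0.5 m/s)).
It fails at once if a bystander is moved by more than 30 mm or knocked over (distance of any of spool, screw_jar, screwdriver from where it was at the start of the episode above 0.03 m or angle between any of spool, screw_jar's own z axis and vertical above 0.5 rad).
It also fails if it takes over 72 s, if anything falls off the work surface, if the arm or the gripper's body presses on something with over 40 N, if the wrist force passes 120 N, or if a joint passes its speed limit or range.

## Working session

There is one attempt and no reset: what is moved stays moved. The work goes in short steps, Python scripts to look and compute and a tool call to move; the robot and the scene stay as the last step left them, time stands still between calls to the robot, and variables do not carry over. Pictures are saved under pics/ and viewed, about 8 in all and at most 12, crops included, and the job is handed in when it is done.

Besides the shell and the picture viewer there is one more tool, called after "Request:" as name(argument=value, ...) on one line, values as JSON. drive_tool: Moves the arm, as the interface text tells. Its arguments: {"type":"object","properties":{"commands":{"type":"array"},"force":{"type":"number"}},"required":["commands"]}

```bash
mkdir -p pics && ls && python3 - <<'E'
from workcell import env
import cv2
s=env.sense();print({k:(v if not hasattr(v,'round') else v) for k,v in s.items()})
for n in ("scene","top"):
    cv2.imwrite(f"pics/{n}0.png",env.snapshot(n))
    c=env.calibration(n);print(n,c)
E
```

```text
pics
{'t': 0.0, 'joint_positions': array([-1.37368754,  0.31172144,  0.01401213,  1.51306164, -0.00442014,
        1.31917094, -0.02720498]), 'joint_velocities': array([-8.46692215e-04, -1.93334084e-06, -3.76431246e-05, -2.00757241e-04,
       -1.47243835e-03,  1.23009459e-03, -2.21734023e-04]), 'joint_efforts': array([-5.68121311e-05, -3.79915738e+01,  1.45853050e-01, -2.30595535e+01,
        1.21329000e-02,  1.36987137e-02,  9.43952671e-06]), 'tool_pos': array([0.12992108, 0.53369222, 0.23022157]), 'orientation': array([ 0.70200439,  0.0833934 ,  0.70214269, -0.08503542]), 'force': array([-0.22083342,  0.54159235,  0.10738087]), 'moment': array([-0.0122858 , -0.02333812, -0.02401482]), 'width': 1.0032781306592222}
scene {'mtx': array([[488.54027523,   0.        , 328.81740955],
       [  0.        , 488.54027523, 209.63392272],
       [  0.        ,   0.        ,   1.        ]]), 'distortion': array([-0.12791585,  0.        ,  0.        ,  0.        ,  0.        ]), 'view': array([[ 0.71267186,  0.70138677, -0.01246685, -0.35878434],
       [ 0.50983881, -0.53008512, -0.67755011, -0.22056367],
       [-0.48183317,  0.47651481, -0.73537094,  1.56551759],
       [ 0.        ,  0.        ,  0.        ,  1.        ]])}
top {'mtx': array([[380.6147923 ,   0.        , 320.31733631],
       [  0.        , 380.6147923 , 207.58397791],
       [  0.        ,   0.        ,   1.        ]]), 'distortion': array([-3.41760446e-05,  0.00000000e+00,  0.00000000e+00,  0.00000000e+00,
        0.00000000e+00]), 'view': array([[ 0.11057159, -0.99386536, -0.00236208, -0.06219797],
       [-0.96984929, -0.10737975, -0.21877372,  0.56683503],
       [ 0.21717798,  0.02648102, -0.97577276,  1.02329507],
       [ 0.        ,  0.        ,  0.        ,  1.        ]])}
```

View pics/scene0.png

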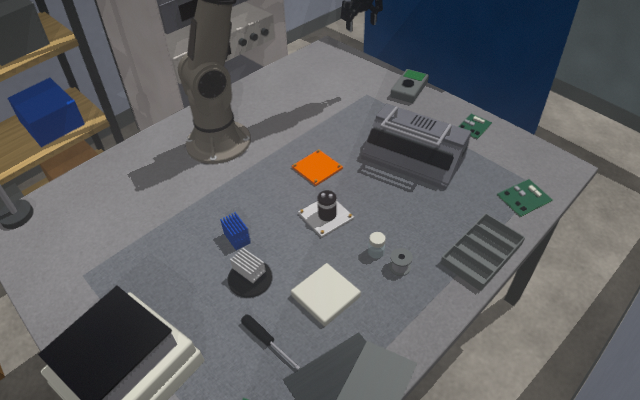

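View pics/top0.png

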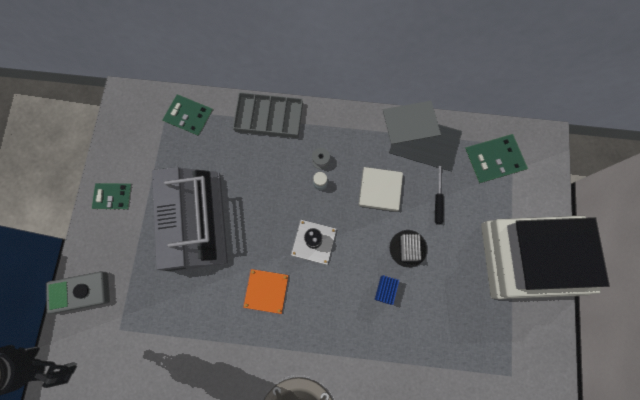

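The top view shows the real test pad (aluminium, capacitor on it) at (314,242), with the orange look-alike at (267,291). The heatsink is on the round pad at (410,248), with the blue look-alike at (387,290). The foam is at (381,189), the jar at (320,180), the spool at (322,157), the screwdriver at (440,200), and the console at (190,215) with the bar on its right side. I choose the white pad and the aluminium-finned module, and check both in a crop.

```bash
cat > h.py <<'E'
import numpy as np, cv2
from workcell import env
from scipy.spatial.transform import Rotation as R
def ray(c,uv):
    n=cv2.undistortPoints(np.float64(uv).reshape(-1,1,2),c["mtx"],c["distortion"])[:,0]
    V=c["view"];o=-V[:3,:3].T@V[:3,3]
    return o,np.c_[n,np.ones(len(n))]@V[:3,:3]
def plane(c,uv,z):
    o,d=ray(c,uv);return o+d*((z-o[2])/d[:,2])[:,None]
def tri(c1,p1,c2,p2):
    o1,d1=ray(c1,[p1]);o2,d2=ray(c2,[p2]);d1=d1[0];d2=d2[0]
    t=np.linalg.lstsq(np.c_[d1,-d2],o2-o1,rcond=None)[0]
    a=o1+d1*t[0];b=o2+d2*t[1];return (a+b)/2,np.linalg.norm(a-b)
def proj(c,P):
    V=c["view"];return cv2.projectPoints(np.float64(P).reshape(-1,1,3),cv2.Rodrigues(V[:3,:3])[0],V[:3,3],c["mtx"],c["distortion"])[0][:,0]
def rot():
    s=env.sense();w,x,y,z=s["orientation"];return s,R.from_quat([x,y,z,w])
def delta(P,Rt=None):
    """shift (mm, tool axes) and rotvec for a world target"""
    s,r=rot();d=r.inv().apply(np.array(P)-s["tool_pos"])*1000
    v=(r.inv()*Rt).as_rotvec() if Rt is not None else np.zeros(3)
    return d.round(1),v.round(3)
def down(phi):
    """tool pointing down, jaws opening along world angle phi"""
    x=np.array([0,0,-1.]);y=np.array([np.cos(phi),np.sin(phi),0]);return R.from_matrix(np.c_[x,y,np.cross(x,y)])
E
python3 - <<'E'
from h import *
im=cv2.imread("pics/top0.png");c=env.calibration("top")
cv2.imwrite("pics/c1.png",cv2.resize(im[140:320,230:460],None,fx=3.3,fy=3.3,interpolation=cv2.INTER_CUBIC))
hsv=cv2.cvtColor(im,cv2.COLOR_BGR2HSV)
m=cv2.inRange(hsv,(0,0,165),(180,70,255))
n,l,st,ce=cv2.connectedComponentsWithStats(m)
for i in range(1,n):
    if st[i,4]>150: 
        cn=cv2.findContours((l==i).astype('u1'),0,2)[0][0]
        print(st[i],ce[i].round(1),cv2.minAreaRect(cn), plane(c,[ce[i]],0.01)[0].round(4))
for z,uv in ((.01,(314,242)),(.01,(408,248)),(.025,(381,189)),(.01,(267,291))): print(plane(c,[uv],z)[0].round(3))
cs=cv2.imread("pics/scene0.png")
E
```

```text
[ 360  168   42   41 1429] [380.6 188. ] ((380.8153991699219, 187.9769287109375), (39.07094192504883, 37.210418701171875), 7.125016689300537) [ 0.6623 -0.1726  0.01  ]
[497 218  34  78 790] [507.6 256.9] ((515.553466796875, 256.90863037109375), (76.22118377685547, 33.29539108276367), 86.633544921875) [ 0.4957 -0.5552  0.01  ]
[292 221  42  43 744] [310.7 243.2] ((313.2059326171875, 241.67648315429688), (36.62287902832031, 36.1378059387207), 14.03624439239502) [0.4723 0.0184 0.01  ]
[488 221  12  77 168] [493.5 259.1] ((493.4418640136719, 259.07659912109375), (76.65388488769531, 2.2533836364746094), 82.1847152709961) [ 0.4849 -0.5145  0.01  ]
[0.477 0.009 0.01 ]
[ 0.49  -0.266  0.01 ]
[ 0.655 -0.172  0.025]
[0.323 0.126 0.01 ]
```

View pics/c1.png

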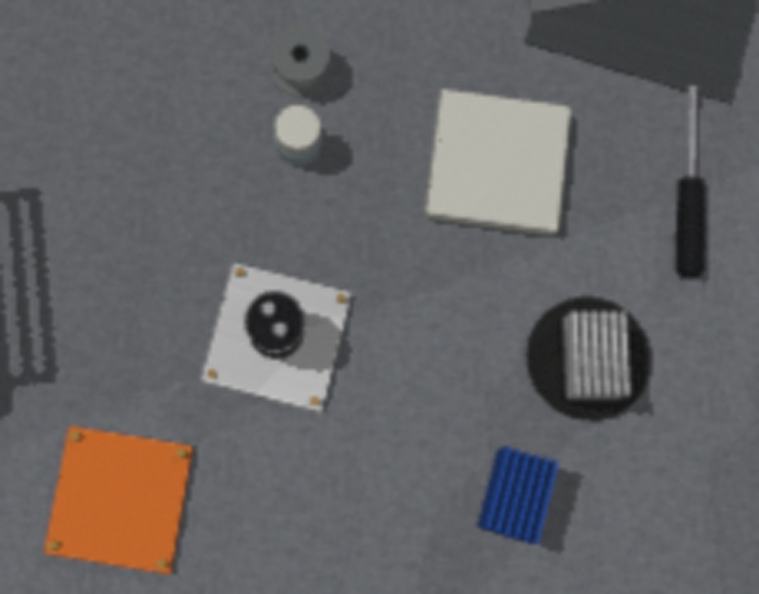

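```bash
python3 - <<'E'
from h import *
c=env.calibration("top");f=lambda a:np.array(a)/3.3+[230-.35,140-.35]
st=plane(c,f([(240,272),(343,298),(316,401),(212,374)]),.016)
print("pad",st.mean(0).round(4),"sides",np.linalg.norm(np.roll(st,1,0)-st,axis=1).round(4),np.degrees(np.arctan2(*(st[1]-st[2])[1::-1])))
print("wait",plane(c,f([(589,357)]),.01)[0].round(4), plane(c,f([(528,357),(650,357),(589,296),(589,419)]),.01).round(3).tolist())
h=plane(c,f([(564,311),(627,311),(631,397),(569,400)]),.07)
print("hs",h.mean(0).round(4),h.round(3).tolist(),np.degrees(np.arctan2(*((h[0]+h[1])-(h[2]+h[3]))[1::-1])))
print("cap",plane(c,f([(274,323)]),.08)[0].round(4))
print("foam",plane(c,f([(442,90),(571,107),(556,233),(427,213)]),.025).mean(0).round(4))
print("jar",plane(c,f([(298,128)]),.06)[0].round(3),"spool",plane(c,f([(300,52)]),.044)[0].round(3))
P=plane(c,f([(274,323)]),.08)[0]
print(delta([P[0],P[1],.20]))
s,r=rot();print(r.as_matrix().round(3));print(env.calibration("wrist")["view"].round(3))
E
```

```text
pad [0.4779 0.0097 0.016 ] sides [0.0942 0.095  0.0943 0.0944] -8.589760325160546
wait [ 0.4903 -0.2664  0.01  ] [[0.484, -0.213, 0.01], [0.496, -0.32, 0.01], [0.545, -0.263, 0.01], [0.436, -0.27, 0.01]]
hs [ 0.4849 -0.2607  0.07  ] [[0.519, -0.23, 0.07], [0.524, -0.283, 0.07], [0.452, -0.29, 0.07], [0.444, -0.239, 0.07]] 6.316546975425523
cap [0.4799 0.0118 0.08  ]
foam [ 0.6577 -0.1715  0.025 ]
jar [0.657 0.011 0.06 ] spool [0.734 0.018 0.044]
(array([  31.3, -424.3,  463.5]), array([0., 0., 0.]))
[[-0.     0.236  0.972]
 [-0.002  0.972 -0.236]
 [-1.    -0.002  0.   ]]
[[ 0.236  0.972 -0.002 -0.549]
 [ 0.931 -0.225  0.287 -0.037]
 [ 0.279 -0.07  -0.958  0.38 ]
 [ 0.     0.     0.     1.   ]]
```

Request:
drive_tool(commands=[[[0, -424, 463], [0, 0, 0], 1], [[0, -424, 463], [0, 0, 0], 1], [[0, -424, 463], [0, 0, 0], 1], [[0, -424, 463], [0, 0, 0], 1], [[0, -424, 463], [0, 0, 0], 1], [[0, -424, 463], [0, 0, 0], 1], [[0, -424, 463], [0, 0, 0], 1], [[0, -424, 463], [0, 0, 0], 1]])

```text
t: 1.1
tool_pos: [0.4087, 0.1172, 0.2312]
orientation: [0.702, 0.084, 0.702, -0.085]
force: [0.8, 0.5, -0.6]
width: 1.0
```

Request:
drive_tool(commands=[[[0, -86, 94], [0, 0, 0], 1], [[30, -86, 94], [0, 0, 0], 1], [[60, -86, 94], [0, 0, 0], 1], [[60, -86, 94], [0, 0, 0], 1], [[60, -86, 94], [0, 0, 0], 1]])

```text
t: 1.72
tool_pos: [0.4798, 0.0125, 0.172]
orientation: [0.702, 0.083, 0.702, -0.084]
force: [0.1, 0.8, -0.6]
width: 0.997
```

```bash
python3 - <<'E'
from h import *
s,r=rot();c=env.calibration("wrist");im=env.snapshot("wrist");cv2.imwrite("pics/w1.png",im)
np.savez("w1.npz",**c)
print(s["tool_pos"].round(4),proj(c,[[.48,.0118,.08],[.478,.0097,.01]]).round(0))
E
```

```text
[0.4798 0.0125 0.172 ] [[319. 206.]
 [317. 185.]]
```

View pics/w1.png

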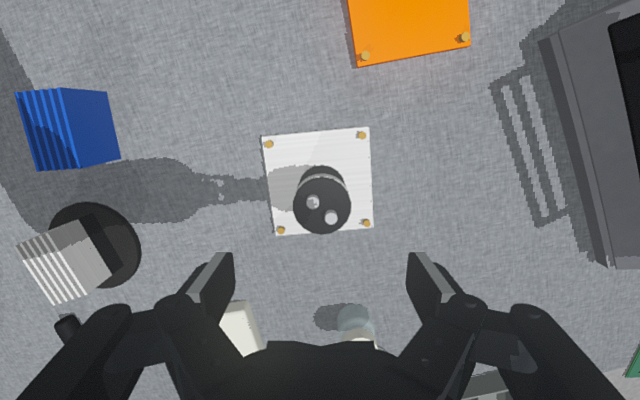

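The wrist view shows the black-and-aluminium capacitor with its top centre near (321,206). The white pad's brass studs are at (268,144), (361,135), (366,223) and (281,230).

```bash
python3 - <<'E'
from h import *
c=dict(np.load("w1.npz"))
st=plane(c,[(268,144),(361,135),(366,223),(281,230)],.016);print(st.mean(0).round(4),np.linalg.norm(np.roll(st,1,0)-st,axis=1).round(4))
print(plane(c,[(313,201),(331,217)],.088).mean(0).round(4), plane(c,[(321,205)],.08).round(4))
E
```

```text
[0.4767 0.0122 0.016 ] [0.0932 0.0934 0.0938 0.0928]
[0.4803 0.0142 0.088 ] [[0.4792 0.0136 0.08  ]]
```

Request:
drive_tool(commands=[[[45, 0, 0], [0, 0, 0], 1], [[90, 0, 0], [0, 0, 0], 1], [[120, 0, 0], [0, 0, 0], 1], [[137, 0, 0], [0, 0, 0], 1], [[137, 0, 0], [0, 0, 0], 1], [[137, 0, 0], [0, 0, 0], -1], [[137, 0, 0], [0, 0, 0], -1], [[137, 0, 0], [0, 0, 0], -1]], force=40)

```text
t: 2.78
tool_pos: [0.4818, 0.0132, 0.037]
orientation: [0.704, 0.083, 0.701, -0.083]
force: [0.3, 1.4, 6.4]
width: 0.578
```

Request:
drive_tool(commands=[[[0, 0, 0], [0, 0, 0], -1], [[0, 0, 0], [0, 0, 0], -1], [[0, 0, 0], [0, 0, 0], -1], [[-20, 0, 0], [0, 0, 0], -1], [[-50, 0, 0], [0, 0, 0], -1], [[-90, 0, 0], [0, 0, 0], -1], [[-90, 0, 0], [0, 0, 0], -1]])

```text
t: 3.65
tool_pos: [0.4838, 0.0129, 0.1293]
orientation: [0.706, 0.084, 0.698, -0.082]
force: [1.3, 0.0, -3.4]
width: 0.573
```

```bash
python3 - <<'E'
from h import *
s,r=rot();print(s["tool_pos"],s["width"],s["force"]);print(delta([.6577,-.1715,s["tool_pos"][2]],down(np.radians(76))))
E
```

```text
[0.48381266 0.01287977 0.12934026] 0.5734808091205681 [ 1.31337512  0.04168038 -3.4429903 ]
(array([   1.6, -138.7,  212.1]), array([ 0.009,  0.01 , -0.004]))
```

Request:
drive_tool(commands=[[[0, -33, 50], [0, 0, 0], -1], [[0, -66, 100], [0, 0, 0], -1], [[0, -99, 150], [0, 0, 0], -1], [[0, -130, 200], [0.009, 0.01, 0], -1], [[0, -139, 212], [0.009, 0.01, 0], -1], [[0, -139, 212], [0.009, 0.01, 0], -1], [[0, -139, 212], [0.009, 0.01, 0], -1]])

```text
t: 4.53
tool_pos: [0.6564, -0.1699, 0.1293]
orientation: [0.701, 0.088, 0.703, -0.084]
force: [-0.6, 0.5, -2.5]
width: 0.578
```

```bash
python3 - <<'E'
from h import *
s,r=rot();print(s["tool_pos"],s["width"],s["force"]);print(delta([.6577,-.1715,.054],down(np.radians(76))))
cv2.imwrite("pics/s1.png",env.snapshot("scene")[120:370,150:500])
E
```

```text
[ 0.65639612 -0.16992114  0.12930172] 0.5778386455518325 [-0.62501424  0.45428662 -2.48053678]
(array([75.3, -1.6,  1.9]), array([ 0.001, -0.003, -0.006]))
```

Request:
drive_tool(commands=[[[30, 0, 0], [0, 0, 0], -1], [[55, 0, 0], [0, 0, 0], -1], [[66, 0, 0], [0, 0, 0], -1], [[72, 0, 0], [0, 0, 0], -1], [[75, 0, 0], [0, 0, 0], -1], [[76, 0, 0], [0, 0, 0], -1]])

```text
t: 5.32
tool_pos: [0.6572, -0.1693, 0.0548]
orientation: [0.702, 0.088, 0.702, -0.084]
force: [-0.9, 0.5, -2.6]
width: 0.575
```

Request:
drive_tool(commands=[[[2, 0, 0], [0, 0, 0], -1], [[4, 0, 0], [0, 0, 0], -1], [[4, 0, 0], [0, 0, 0], -1]])

```text
t: 5.7
tool_pos: [0.6577, -0.1696, 0.0522]
orientation: [0.702, 0.088, 0.701, -0.084]
force: [-2.7, 1.1, 3.2]
width: 0.572
```

Request:
drive_tool(commands=[[[0, 0, 0], [0, 0, 0], 0.5], [[0, 0, 0], [0, 0, 0], 1], [[0, 0, 0], [0, 0, 0], 1], [[0, 0, 0], [0, 0, 0], 1], [[-40, 0, 0], [0, 0, 0], 1], [[-90, 0, 0], [0, 0, 0], 1], [[-110, 0, 0], [0, 0, 0], 1], [[-110, 0, 0], [0, 0, 0], 1]])

```text
t: 6.7
tool_pos: [0.6587, -0.1709, 0.1645]
orientation: [0.704, 0.087, 0.7, -0.084]
force: [-0.5, 0.3, -0.8]
width: 1.005
```

```bash
python3 - <<'E'
from h import *
s,r=rot();print(s["tool_pos"],s["width"]);print(delta([.4849,-.2607,.17],down(np.radians(96.3))))
E
```

```text
[ 0.65874325 -0.17094995  0.16449958] 1.0045375555917817
(array([  -7. , -128.9, -147.1]), array([-0.353,  0.006, -0.004]))
```

Request:
drive_tool(commands=[[[0, -40, -45], [-0.12, 0, 0], 1], [[0, -80, -90], [-0.24, 0, 0], 1], [[0, -120, -137], [-0.35, 0.006, -0.004], 1], [[-2, -129, -147], [-0.353, 0.006, -0.004], 1], [[-2, -129, -147], [-0.353, 0.006, -0.004], 1], [[-2, -129, -147], [-0.353, 0.006, -0.004], 1]])

```text
t: 7.45
tool_pos: [0.4869, -0.259, 0.1643]
orientation: [0.706, -0.04, 0.706, 0.04]
force: [0.9, 0.4, -0.0]
width: 1.004
```

```bash
python3 - <<'E'
from h import *
s,r=rot();c=env.calibration("wrist");im=env.snapshot("wrist");cv2.imwrite("pics/w2.png",im[100:400])
np.savez("w2.npz",**c)
print(s["tool_pos"].round(4),r.as_matrix().round(3)[:,1],proj(c,[[.4849,-.2607,.07],[.49,-.266,.01]]).round(0))
E
```

```text
[ 0.4869 -0.259   0.1643] [-0.113  0.994  0.001] [[318. 202.]
 [312. 190.]]
```

View pics/w2.png

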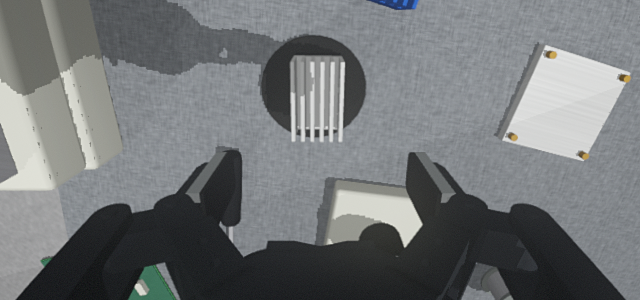

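Request:
drive_tool(commands=[[[45, -2, -2], [0, 0, 0], 1], [[90, -2, -2], [0, 0, 0], 1], [[116, -2, -2], [0, 0, 0], 1], [[129, -2, -2], [0, 0, 0], 1], [[129, -2, -2], [0, 0, 0], 1], [[129, -2, -2], [0, 0, 0], -1], [[129, -2, -2], [0, 0, 0], -1], [[129, -2, -2], [0, 0, 0], -1]])

```text
t: 8.5
tool_pos: [0.4863, -0.2618, 0.0367]
orientation: [0.707, -0.04, 0.705, 0.04]
force: [0.2, -0.8, 2.8]
width: 0.512
```

Request:
drive_tool(commands=[[[0, 0, 0], [0, 0, 0], -1], [[0, 0, 0], [0, 0, 0], -1], [[0, 0, 0], [0, 0, 0], -1], [[-20, 0, 0], [0, 0, 0], -1], [[-50, 0, 0], [0, 0, 0], -1], [[-80, 0, 0], [0, 0, 0], -1], [[-80, 0, 0], [0, 0, 0], -1]])

```text
t: 9.38
tool_pos: [0.4873, -0.2626, 0.1181]
orientation: [0.708, -0.041, 0.704, 0.039]
force: [0.1, 0.3, -3.6]
width: 0.51
```

```bash
python3 - <<'E'
from h import *
s,r=rot();c=env.calibration("wrist");im=env.snapshot("wrist");cv2.imwrite("pics/w3.png",im)
np.savez("w3.npz",**c)
print(s["tool_pos"].round(4),s["width"],s["force"].round(1),r.as_matrix().round(3)[:,1])
print(delta([.4775,.011,s["tool_pos"][2]],down(np.radians(82))))
# wait pad from w2 : dark disc
im=cv2.imread("pics/w2.png");c=dict(np.load("w2.npz"));g=cv2.cvtColor(im,cv2.COLOR_BGR2GRAY)
m=cv2.inRange(g,0,60)[20:150,255:375];n,l,st,ce=cv2.connectedComponentsWithStats(m);i=1+st[1:,4].argmax()
print(st[i])
P=plane(c,[(262,185),(366,185)],.01);print(P.round(4).tolist(),P.mean(0))
E
```

```text
[ 0.4873 -0.2626  0.1181] 0.5096107111479444 [ 0.1  0.3 -3.6] [-0.113  0.994 -0.003]
(array([ -1.8, 271.9,  22.5]), array([0.253, 0.004, 0.   ]))
[   7   16  103   81 2603]
[[0.4907, -0.3185, 0.01], [0.4785, -0.2113, 0.01]] [ 0.48460136 -0.26490493  0.01      ]
```

Request:
drive_tool(commands=[[[0, 50, 3], [0.05, 0, 0], -1], [[0, 100, 8], [0.1, 0, 0], -1], [[0, 150, 12], [0.15, 0, 0], -1], [[0, 200, 16], [0.2, 0, 0], -1], [[0, 245, 20], [0.253, 0, 0], -1], [[0, 272, 22], [0.253, 0.004, 0], -1], [[0, 272, 22], [0.253, 0.004, 0], -1], [[0, 272, 22], [0.253, 0.004, 0], -1]])

```text
t: 10.42
tool_pos: [0.4759, 0.01, 0.115]
orientation: [0.704, 0.049, 0.706, -0.05]
force: [-0.2, -0.1, -3.8]
width: 0.51
```

```bash
python3 - <<'E'
from h import *
s,r=rot();c=env.calibration("wrist");im=env.snapshot("wrist");cv2.imwrite("pics/w4.png",np.vstack([im[60:360,100:540],cv2.imread("pics/w3.png")[60:300,100:540]]))
np.savez("w4.npz",**c)
print(s["tool_pos"].round(4),s["width"],s["force"].round(1))
print(delta([.4775,.011,.038],down(np.radians(82))))
E
```

```text
[0.4759 0.01   0.115 ] 0.510176412903015 [-0.2 -0.1 -3.8]
(array([77.3,  1.9,  1.3]), array([-0.002, -0.002,  0.002]))
```

View pics/w4.png

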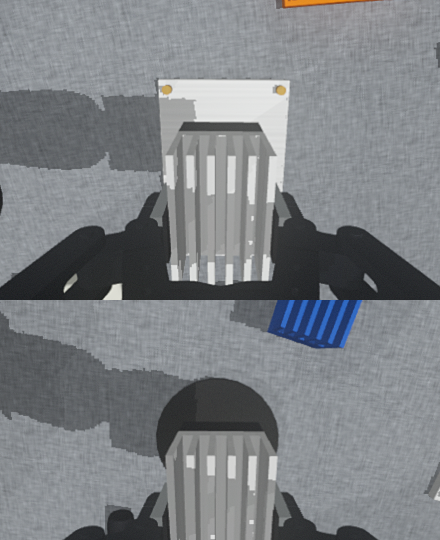

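The heatsink hangs level and squarely over the white pad. In full-image pixels the far studs are at (266,150) and (380,150), and the heatsink's lower far edge runs from (280,183) to (366,183).

```bash
python3 - <<'E'
from h import *
c=dict(np.load("w4.npz"))
st=plane(c,[(266.5,150),(380.5,150)],.016);print(st.round(4),np.linalg.norm(st[0]-st[1]))
d=st[1]-st[0];d/=np.linalg.norm(d);n=np.array([-d[1],d[0],0]);n*=np.sign(n[0]);print("pad",st.mean(0)+.047*n)
for z in(.084,.087,.09):
  e=plane(c,[(280,183),(366,183)],z);print("hs",z,e.mean(0)+.035*n,np.linalg.norm(e[0]-e[1]))
im=cv2.imread("pics/w3.png");c=dict(np.load("w3.npz"))
g=cv2.cvtColor(im,cv2.COLOR_BGR2GRAY)
# disc edge: march outward
import scipy.optimize as so
pts=[]
for a in np.radians(range(185,356,5)):
    u=np.array([np.cos(a),np.sin(a)]);rr=np.arange(45,75);q=(np.array([318,198])+rr[:,None]*u)
    v=cv2.remap(cv2.GaussianBlur(g,(3,3),0).astype('f4'),q[:,0].astype('f4'),q[:,1].astype('f4'),1)[:,0];k=np.gradient(v).argmax();pts.append(q[k])
P=plane(c,pts,.01)[:,:2]
f=so.least_squares(lambda p:np.linalg.norm(P-p[:2],axis=1)-.055,[.487,-.265],loss="soft_l1",f_scale=.001);print("disc",f.x,np.abs(f.fun).round(4))
E
```

```text
[[ 0.4242 -0.0269  0.016 ]
 [ 0.4372  0.0653  0.016 ]] 0.09314469032789464
pad [0.47725386 0.01265542 0.016     ]
hs 0.084 [0.47725476 0.01179523 0.084     ] 0.05207369024258084
hs 0.087 [0.47657399 0.01186807 0.087     ] 0.05117591457239435
hs 0.09 [0.47589322 0.01194091 0.09      ] 0.050278138902207836
disc [ 0.48861549 -0.26540133] [0.0002 0.0011 0.0011 0.001  0.0009 0.0008 0.0006 0.0004 0.0002 0.
 0.0002 0.0004 0.0014 0.0008 0.0018 0.0019 0.0004 0.0006 0.0007 0.0001
 0.0001 0.     0.0001 0.0001 0.0001 0.0002 0.0002 0.0003 0.0004 0.0004
 0.0005 0.0006 0.0006 0.0006 0.0006]
```

Everything agrees within about 2 mm. I lower it (wait pad centre is (0.489, -0.266)).

Request:
drive_tool(commands=[[[30, 1, 1], [0, 0, 0], -1], [[55, 1, 1], [0, 0, 0], -1], [[68, 1, 1], [0, 0, 0], -1], [[75, 1, 1], [0, 0, 0], -1], [[78, 1, 1], [0, 0, 0], -1], [[80, 1, 1], [0, 0, 0], -1], [[80, 1, 1], [0, 0, 0], -1]])

```text
t: 11.35
tool_pos: [0.4777, 0.0099, 0.0367]
orientation: [0.705, 0.05, 0.706, -0.05]
force: [-2.3, -0.7, 3.6]
width: 0.512
```

Contact. Release and rise.

Request:
drive_tool(commands=[[[0, 0, 0], [0, 0, 0], 0.5], [[0, 0, 0], [0, 0, 0], 1], [[0, 0, 0], [0, 0, 0], 1], [[0, 0, 0], [0, 0, 0], 1], [[-40, 0, 0], [0, 0, 0], 1], [[-90, 0, 0], [0, 0, 0], 1], [[-130, 0, 0], [0, 0, 0], 1], [[-130, 0, 0], [0, 0, 0], 1]])

```text
t: 12.35
tool_pos: [0.4807, 0.01, 0.17]
orientation: [0.708, 0.05, 0.703, -0.05]
force: [0.6, 0.2, -1.0]
width: 1.002
```

```bash
python3 - <<'E'
from h import *
s,r=rot();print(s["tool_pos"],s["width"]);print(delta([.6577,-.1696,.17],down(np.radians(76))))
cv2.imwrite("pics/s2.png",env.snapshot("scene"))
E
```

```text
[0.48067406 0.00999321 0.1699792 ] 1.0017237742935636
(array([   1.1, -152.8,  200.6]), array([ 0.103,  0.007, -0.002]))
```

Request:
drive_tool(commands=[[[0, -36, 48], [0.03, 0, 0], 1], [[0, -72, 96], [0.06, 0, 0], 1], [[0, -108, 144], [0.1, 0.007, 0], 1], [[0, -144, 192], [0.1, 0.007, 0], 1], [[0, -153, 201], [0.1, 0.007, 0], 1], [[0, -153, 201], [0.1, 0.007, 0], 1], [[0, -153, 201], [0.1, 0.007, 0], 1]])

```text
t: 13.28
tool_pos: [0.6555, -0.1674, 0.1678]
orientation: [0.7, 0.086, 0.704, -0.084]
force: [-0.5, -0.5, 0.3]
width: 1.004
```

```bash
python3 - <<'E'
from h import *
s,r=rot();c=env.calibration("wrist");im=env.snapshot("wrist");cv2.imwrite("pics/w5.png",np.vstack([im[100:350,150:490],cv2.imread("pics/s2.png")[130:330,180:520]]))
np.savez("w5.npz",**c)
print(delta([.6577,-.1696,.052],down(np.radians(76))),proj(c,[.6577,-.1696,.103])-[150,100])
E
```

```text
(array([116.2,  -2.1,   3.1]), array([ 0.005, -0.006, -0.002])) [[167.48663368 120.81004003]]
```

View pics/w5.png

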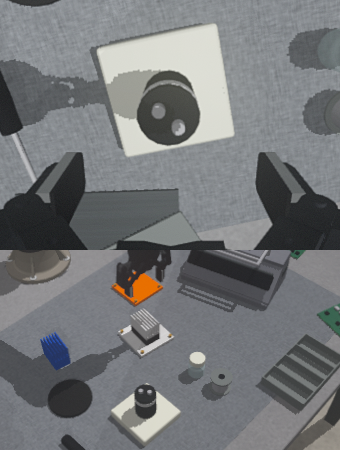

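The heatsink stands centred on the test pad. The capacitor stands upright on the foam, with its terminals centred at (168,118) in the crop against a predicted (167,121).

Request:
drive_tool(commands=[[[45, -2, 3], [0, 0, 0], 1], [[85, -2, 3], [0, 0, 0], 1], [[106, -2, 3], [0, 0, 0], 1], [[116, -2, 3], [0, 0, 0], 1], [[116, -2, 3], [0, 0, 0], 1], [[116, -2, 3], [0, 0, 0], -1], [[116, -2, 3], [0, 0, 0], -1], [[116, -2, 3], [0, 0, 0], -1]])

```text
t: 14.32
tool_pos: [0.6586, -0.1697, 0.0538]
orientation: [0.701, 0.085, 0.703, -0.083]
force: [-0.2, 0.7, 5.2]
width: 0.574
```

Request:
drive_tool(commands=[[[0, 0, 0], [0, 0, 0], -1], [[0, 0, 0], [0, 0, 0], -1], [[0, 0, 0], [0, 0, 0], -1], [[-20, 0, 0], [0, 0, 0], -1], [[-50, 0, 0], [0, 0, 0], -1], [[-80, 0, 0], [0, 0, 0], -1], [[-80, 0, 0], [0, 0, 0], -1]])

```text
t: 15.2
tool_pos: [0.6608, -0.1712, 0.1375]
orientation: [0.703, 0.085, 0.701, -0.084]
force: [0.3, -0.4, -3.0]
width: 0.577
```

```bash
python3 - <<'E'
from h import *
s,r=rot();print(s["tool_pos"],s["width"]);print(delta([.489,-.2657,s["tool_pos"][2]],down(np.radians(76))))
E
```

```text
[ 0.66080103 -0.171227    0.13754126] 0.5772098287790696
(array([  -0.7, -132.5, -144.5]), array([ 0.005,  0.004, -0.001]))
```

Request:
drive_tool(commands=[[[0, -35, -38], [0, 0, 0], -1], [[0, -70, -76], [0, 0, 0], -1], [[0, -105, -114], [0, 0, 0], -1], [[0, -128, -140], [0, 0, 0], -1], [[0, -132, -144], [0.004, 0.004, 0], -1], [[0, -132, -144], [0.004, 0.004, 0], -1], [[0, -132, -144], [0.004, 0.004, 0], -1]])

```text
t: 16.08
tool_pos: [0.491, -0.2638, 0.1363]
orientation: [0.702, 0.086, 0.702, -0.084]
force: [0.2, -0.1, -3.2]
width: 0.575
```

```bash
python3 - <<'E'
from h import *
print(delta([.489,-.2657,.038],down(np.radians(76))))
E
```

```text
(array([98.3, -2.6, -1.5]), array([ 0.004, -0.   , -0.002]))
```

Request:
drive_tool(commands=[[[40, -2, -2], [0, 0, 0], -1], [[75, -2, -2], [0, 0, 0], -1], [[88, -2, -2], [0, 0, 0], -1], [[94, -2, -2], [0, 0, 0], -1], [[98, -2, -2], [0, 0, 0], -1], [[100, -2, -2], [0, 0, 0], -1], [[100, -2, -2], [0, 0, 0], -1]])

```text
t: 16.95
tool_pos: [0.49, -0.2656, 0.0387]
orientation: [0.703, 0.085, 0.701, -0.084]
force: [-1.8, 1.3, 5.0]
width: 0.576
```

Request:
drive_tool(commands=[[[0, 0, 0], [0, 0, 0], 0.5], [[0, 0, 0], [0, 0, 0], 1], [[0, 0, 0], [0, 0, 0], 1], [[0, 0, 0], [0, 0, 0], 1], [[-40, 0, 0], [0, 0, 0], 1], [[-90, 0, 0], [0, 0, 0], 1], [[-150, 0, 0], [0, 0, 0], 1], [[-180, 0, 0], [0, 0, 0], 1]])

```text
t: 17.95
tool_pos: [0.4904, -0.2671, 0.2224]
orientation: [0.705, 0.085, 0.699, -0.085]
force: [0.0, -0.4, 0.2]
width: 1.0
```

```bash
python3 - <<'E'
from h import *
T=env.snapshot("top");cv2.imwrite("pics/top2.png",T)
S=env.snapshot("scene");cv2.imwrite("pics/s3.png",S)
a=cv2.resize(T[150:290,130:290],None,fx=3.4,fy=3.4,interpolation=cv2.INTER_CUBIC)
b=cv2.resize(S[95:200,345:480],(544,423),interpolation=cv2.INTER_CUBIC)
print(a.shape,env.sense()["tool_pos"])
h=np.zeros((max(a.shape[0],b.shape[0]),0,3),'u1')
cv2.imwrite("pics/c2.png",np.vstack([a,b])[:600*2]); cv2.imwrite("pics/c2a.png",a);cv2.imwrite("pics/c2b.png",b)
o=np.zeros((580,800,3),'u1');a2=cv2.resize(T[150:290,150:260],None,fx=3.6,fy=3.6,interpolation=2);b2=cv2.resize(S[95:195,350:475],None,fx=3.2,fy=3.2,interpolation=2);o[:504,:396]=a2;o[:320,400:800]=b2;
p=cv2.resize(S[165:305,210:370],(300,262),interpolation=2);o[318:580,420:720]=p
cv2.imwrite("pics/c3.png",o)
E
```

```text
(476, 544, 3) [ 0.49145102 -0.26779369  0.2230289 ]
```

View pics/c3.png

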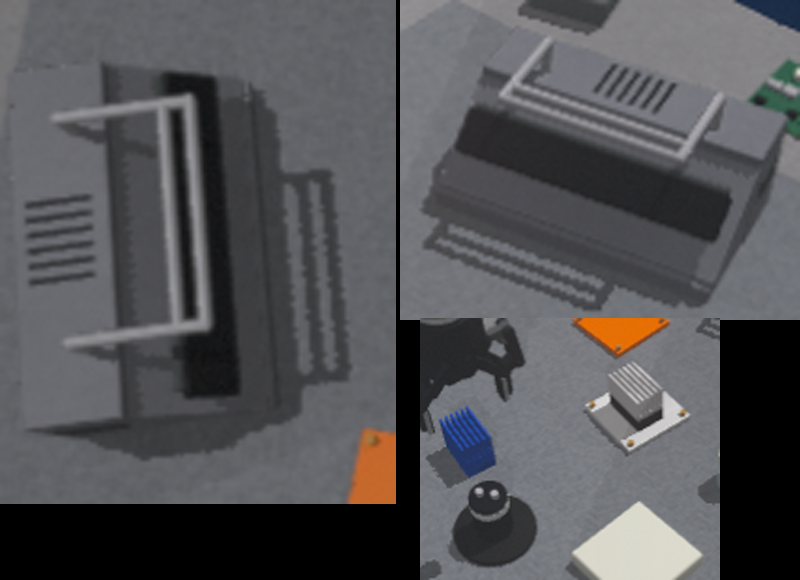

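Both units stand on each other's pads. In the crop, the guard's front tube runs from (191,98) to (204,328) in the top view and (685,157) to (505,92) in the scene view. The bar is the black strip below it. Triangulating.

```bash
python3 - <<'E'
from h import *
ct=env.calibration("top");cs=env.calibration("scene")
t=lambda p:np.array(p)/3.6+150-.36
s=lambda p:(np.array(p)-[400,0])/3.2+[350,95]-.34
D={"tubeA":((191,98),(685,157)),"tubeB":((204,328),(505,92)),"lowA":((216,78),(718,240)),"lowB":((240,393),(455,148)),"upA":((163,73),(730,192)),"upB":((183,395),(472,108))}
P={}
for k,(a,b) in D.items():
    P[k],e=tri(ct,t(a),cs,s(b));print(k,P[k].round(4),round(e,4))
u=P["tubeA"]-P["tubeB"];print("tube",np.linalg.norm(u),u/np.linalg.norm(u),(P["tubeA"]+P["tubeB"])/2)
v=P["lowA"]-P["lowB"];print("bar",np.linalg.norm(v),v/np.linalg.norm(v),sum(P[k] for k in("lowA","lowB","upA","upB"))/4)
print("tube/plane z=.143-.005:",plane(ct,[t((191,98)),t((204,328))],.138).mean(0), plane(cs,[s((685,157)),s((505,92))],.138).mean(0))
E
```

```text
tubeA [0.6045 0.3255 0.1397] 0.0054
tubeB [0.435  0.2859 0.1403] 0.0071
lowA [0.6453 0.337  0.0614] 0.007
lowB [0.3947 0.2724 0.0619] 0.0025
upA [0.634  0.3666 0.0932] 0.0025
upB [0.3862 0.3068 0.0857] 0.0005
tube 0.17406423778779473 [ 0.9737341   0.22765926 -0.00362779] [0.51971146 0.30573306 0.13998265]
bar 0.25880731562112164 [ 0.96832043  0.24970344 -0.00193287] [0.51507632 0.32069194 0.0755786 ]
tube/plane z=.143-.005: [0.5179945  0.30378696 0.138     ] [0.51939681 0.31125161 0.138     ]
```

```bash
cat >> h.py <<'E'
B=np.array([.5154,.3206,.078]);b=np.array([.972,.236,0]);b/=np.linalg.norm(b);f=np.array([b[1],-b[0],0])
def lean(th):
    x=-np.sin(th)*f-np.cos(th)*np.array([0,0,1.]);return R.from_matrix(np.c_[x,b,np.cross(x,b)])
def out(th,s): # TCP at distance s out from the aim point (2 mm down the slope), along the tool axis
    n=np.array([0,0,1.]);a=np.radians(40);aim=B+.002*(f*np.cos(a)-n*np.sin(a))
    return aim-s*lean(th).apply([1,0,0])
E
python3 - <<'E'
from h import *
s,r=rot();print(s["joint_positions"].round(2))
P=out(np.pi/4,.15);print(P);P[2]=.24;print(delta(P,lean(0)))
E
```

```text
[-0.03  0.37  0.68  1.53 -0.25  1.31  2.01]
[0.54078706 0.21603973 0.18278044]
(array([-17.5, 481.7, -67. ]), array([ 1.092,  0.01 , -0.007]))
```

Request:
drive_tool(commands=[[[-5, 60, -8], [0.14, 0, 0], -1], [[-9, 120, -17], [0.28, 0, 0], -1], [[-13, 180, -25], [0.42, 0, 0], -1], [[-17, 240, -34], [0.56, 0, 0], -1], [[-17, 300, -42], [0.7, 0, 0], -1], [[-17, 360, -50], [0.84, 0, 0], -1], [[-17, 420, -59], [0.98, 0, 0], -1], [[-17, 475, -67], [1.09, 0.01, 0], -1]])

```text
t: 19.05
tool_pos: [0.5381, 0.2123, 0.2379]
orientation: [0.556, 0.439, 0.556, -0.435]
force: [0.9, -0.8, 0.5]
width: -0.0
```

```bash
python3 - <<'E'
from h import *
s,r=rot();print(s["joint_positions"].round(2),s["width"])
P=out(np.pi/4,.15);P[2]+=.03;print(delta(P,lean(np.pi/4)))
E
```

```text
[-0.88  0.42  0.69  1.44 -0.27  1.38  0.06] -0.00025051169565190585
(array([25.1,  3.5, -2.9]), array([ 0.001,  0.782, -0.003]))
```

Request:
drive_tool(commands=[[[0, 0, 0], [0, 0.15, 0], -1], [[0, 0, 0], [0, 0.3, 0], -1], [[0, 0, 0], [0, 0.45, 0], -1], [[0, 2, 0], [0, 0.6, 0], -1], [[10, 3, 0], [0, 0.7, 0], -1], [[20, 3, -3], [0, 0.78, 0], -1], [[25, 3, -3], [0, 0.782, -0.003], -1], [[25, 3, -3], [0, 0.782, -0.003], -1]])

```text
t: 20.05
tool_pos: [0.5399, 0.2166, 0.2123]
orientation: [0.301, 0.57, 0.727, -0.237]
force: [0.4, 0.8, 0.5]
width: -0.001
```

```bash
python3 - <<'E'
from h import *
s,r=rot();c=env.calibration("wrist");cv2.imwrite("pics/w6.png",env.snapshot("wrist"));np.savez("w6.npz",**c)
print(s["joint_positions"].round(2),s["tool_pos"].round(4))
print(delta(out(np.pi/4,.08),lean(np.pi/4)))
g=B+.014*f+[0,0,.06];print(proj(c,[B,g,g+.085*b,g-.085*b,B+.13*b,B-.13*b]).round(0))
E
```

```text
[-0.32  0.55  0.52  1.55 -0.96  1.57  0.66] [0.5399 0.2166 0.2123]
(array([90.7,  0.5, 22.2]), array([ 0.003, -0.   ,  0.002]))
[[322. 201.]
 [322. 183.]
 [415. 184.]
 [229. 183.]
 [438. 201.]
 [205. 201.]]
```

View pics/w6.png

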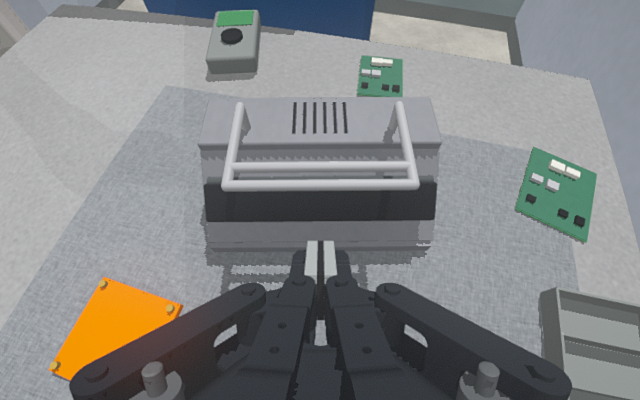

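The wrist view shows the closed fingers lined up with the middle of the bar. The front tube spans (227,184) to (417,183), and the bar's centre is near column 321, as predicted.

Request:
drive_tool(commands=[[[15, 0, 15], [0, 0, 0], -1], [[25, 0, 22], [0, 0, 0], -1], [[60, 0, 22], [0, 0, 0], -1], [[90, 0, 22], [0, 0, 0], -1], [[120, 0, 22], [0, 0, 0], -1], [[145, 0, 22], [0, 0, 0], -1], [[155, 0, 22], [0, 0, 0], -1], [[155, 0, 22], [0, 0, 0], -1]])

```text
t: 21.1
tool_pos: [0.5171, 0.3088, 0.0875]
orientation: [0.301, 0.57, 0.727, -0.236]
force: [-1.0, -0.3, 1.2]
width: 0.0
```

```bash
python3 - <<'E'
from h import *
s,r=rot();print(s["force"].round(2),s["moment"].round(2),s["tool_pos"].round(4))
print(delta(out(np.pi/4,0),lean(np.pi/4)))
cv2.imwrite("pics/s4.png",env.snapshot("scene"))
E
```

```text
[-0.97 -0.25  1.21] [-0.72 -0.18 -0.06] [0.5171 0.3088 0.0875]
(array([15. ,  1.2,  0.3]), array([ 0.003, -0.   ,  0.003]))
```

Request:
drive_tool(commands=[[[6, 1, 0], [0, 0, 0], -1], [[10, 1, 0], [0, 0, 0], -1], [[14, 1, 0], [0, 0, 0], -1], [[14, 1, 0], [0, 0, 0], -1]])

```text
t: 21.65
tool_pos: [0.5168, 0.3179, 0.0781]
orientation: [0.302, 0.57, 0.727, -0.236]
force: [-0.0, -0.1, 0.4]
width: 0.003
```

Request:
drive_tool(commands=[[[2, 0, 0], [0, 0, 0], -1], [[4, 0, 0], [0, 0, 0], -1], [[4, 0, 0], [0, 0, 0], -1]])

```text
t: 22.02
tool_pos: [0.5164, 0.3197, 0.0751]
orientation: [0.302, 0.57, 0.726, -0.236]
force: [-0.2, -3.2, 1.7]
width: 0.001
```

Request:
drive_tool(commands=[[[1.5, 0, 0], [0, 0, 0], -1], [[3, 0, 0], [0, 0, 0], -1], [[4, 0, 0], [0, 0, 0], -1], [[4, 0, 0], [0, 0, 0], -1]])

```text
t: 22.52
tool_pos: [0.5162, 0.321, 0.073]
orientation: [0.302, 0.571, 0.726, -0.236]
force: [-1.4, -8.1, 7.6]
width: -0.001
```

Request:
drive_tool(commands=[[[2, 0, 0], [0, 0, 0], -1], [[3, 0, 0], [0, 0, 0], -1], [[3, 0, 0], [0, 0, 0], -1], [[3, 0, 0], [0, 0, 0], -1], [[3, 0, 0], [0, 0, 0], -1]])

```text
t: 23.15
tool_pos: [0.5162, 0.3212, 0.0728]
orientation: [0.302, 0.571, 0.726, -0.236]
force: [-2.7, -11.3, 11.6]
width: -0.0
```

```bash
python3 - <<'E'
from h import *
s,r=rot();S=env.snapshot("scene");A=cv2.imread("pics/s4.png");print(s["force"].round(1),s["t"])
k=lambda I:cv2.resize(I[70:200,345:480],None,fx=2.9,fy=2.9,interpolation=2)
cv2.imwrite("pics/c4.png",np.hstack([k(A),k(S)]))
E
```

```text
[ -2.7 -11.3  11.6] 23.15
```

View pics/c4.png

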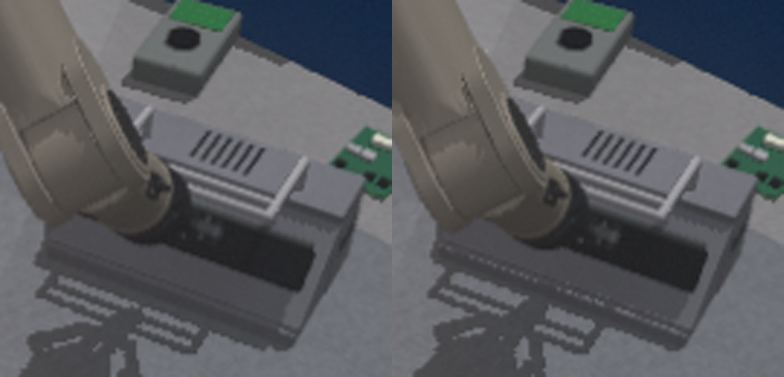

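Force against travel fits the bar: nothing at z 0.078, 3.7 N half-way, then a hard stop at 16 N after about 6.5 mm. It has been held for over 0.5 s, so I retreat along the tool axis.

Request:
drive_tool(commands=[[[-4, 0, 0], [0, 0, 0], -1], [[-12, 0, 0], [0, 0, 0], -1], [[-30, 0, 0], [0, 0, 0], -1], [[-60, 0, 0], [0, 0, 0], -1], [[-100, 0, 0], [0, 0, 0], -1], [[-150, 0, 0], [0, 0, 0], -1], [[-180, 0, 0], [0, 0, 0], -1], [[-180, 0, 0], [0, 0, 0], -1]])

```text
t: 24.2
tool_pos: [0.5482, 0.1947, 0.2021]
orientation: [0.304, 0.573, 0.724, -0.236]
force: [-1.2, 0.3, -0.5]
width: 0.0
```

```bash
python3 - <<'E'
from h import *
s,r=rot();print(s["tool_pos"].round(3),s["force"].round(1),s["t"])
T=env.snapshot("top");S=env.snapshot("scene");A=cv2.imread("pics/s3.png")
C=cv2.imread("pics/c4.png");w=C.shape[1]//2
# bar's right part: unpressed(s4) vs pressed, mean abs diff
reg=np.s_[215:300,215:325];print("pressed-vs-before diff: bar",cv2.absdiff(C[:,:w],C[:,w:])[reg].mean(), "ref(meter)",cv2.absdiff(C[:,:w],C[:,w:])[20:90,130:230].mean())
k=cv2.resize(S[70:200,345:480],None,fx=2.9,fy=2.9,interpolation=2)
print("now-vs-before: bar",cv2.absdiff(C[:,:w],k)[reg].mean())
o=np.hstack([cv2.resize(S[90:310,200:480],(480,377),interpolation=2),cv2.resize(T[140:300,150:450],None,fx=1.05,fy=2.35)[:376:1] if 0 else cv2.resize(T[140:300,290:430],(320,366))[:366] if 0 else cv2.resize(T[140:300,290:430],(320,377))])
cv2.imwrite("pics/c5.png",o)
E
```

```text
[0.548 0.195 0.202] [-1.2  0.3 -0.5] 24.2
pressed-vs-before diff: bar 1.9612121212121212 ref(meter) 0.6691428571428572
now-vs-before: bar 1.5167201426024954
```

View pics/c5.png

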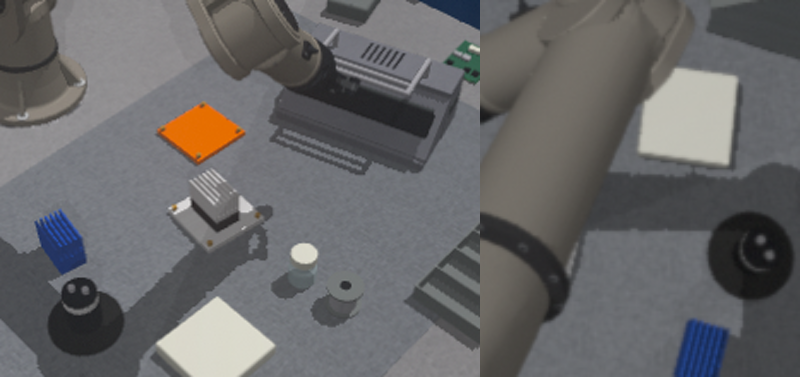

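Both units are upright and central, the bystanders are untouched, and the arm is clear of everything. Handing in.

```bash
python3 -c "
from h import *
print(env.sense()['joint_velocities'].round(3));print(env.hand_in())"
```

```text
[-0.018  0.015 -0.023  0.021 -0.     0.002  0.   ]
the job is handed in; nothing more can be done
None
```

I swapped the two units and pressed the bar switch, then handed the job in at about 24 s of the 72 s allowed. No verdict was reported.

- **Swap:** The capacitor waited on the foam block while the heatsink went onto the test pad, then the capacitor went onto the waiting pad. The last pictures show both upright near the middle of their pads. I aimed them at pad centres whose estimates agreed to within a few millimetres. I did not measure their final positions again.
- **Bar switch:** I pressed it with the gripper closed and leaning 45° in under the guard.
    - **Press:** The force rose to about 16 N at a hard stop after roughly 6.5 mm, which matches the bar bottoming. I held it for a little over 0.5 s and backed out.
    - **Evenness:** I aimed within about 2 mm of the bar's middle, so I expect its twist to be only a few thousandths of a radian, but I could not measure it.
- **Bystanders:** The spool and jar look undisturbed in the last pictures. The screwdriver was out of the last crop, but the arm never went near it.
- **Weak check:** Comparing pictures of the bar before, during and after pressing told me nothing clear, because the motion is only a pixel or two there. That it bottomed rests on the force and travel readings; that it sprang back I infer only from the tool being well clear with about zero force.

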